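Set the ratchet to tighten and close the digestion vessel

TASK

The steel digestion vessel in the closing stand is still open and the ratchet on its cap is set to loosen. Before turning anything, gently flip the ratchet's small selector lever fully over to the tighten (clockwise) side; then work the handle back and forth by its black knob until the lug on the cap is pressed firmly against the rubber stop, pushing the knob with about 16 N at the end and never so hard that the stop is crushed. Turn the cap only with the handle, leave the things around alone, and let go at the end with the selector still on tighten.

Things in the scene. Friction and masses are not known exactly. Their poses are not given: they have to be found in the camera images.
- axis (a point): Point on the fixed vessel's vertical axis, 165 mm up, at the ratchet head's top. Grey base plate 180 x 180 x 20 mm, metal vessel 80 mm diameter, flange 136 mm diameter with its top 110 mm up. Its x axis points away from the middle of the handle's swing, z up. Two steel pins (8 mm diameter, tops 162 mm up, 85 mm from the axis) limit the handle's swing.
- knob (a point): Centre (half-way up) of the handle's black upright knob: 22 mm diameter, 158 to 205 mm up, 130 mm from the vessel's axis, fixed on the steel handle bar (15 mm wide, top 158 mm up) that runs from the round ratchet head on the axis (72 mm diameter, top 165 mm up) towards the robot. x axis points outward along the bar, z up.
- handle (a joint): Angle of the handle about the vessel's axis, rad, positive clockwise seen from above, 0 in mid-swing, stops at -0.60 and +0.60. It stays where it is left; clicking back freely takes about 2 N at the knob. The ratchet has 18 teeth: up to 0.35 rad of each stroke is lost before it bites.
- tab (a point): Centre of the selector lever's upright tab: dark steel fin, 171 to 197 mm up, 7 mm thick across the handle, 12 mm along it, between ratchet head and knob. The flat lever lies on the head (its top 171 mm up) and pivots on the handle 38 mm from the vessel's axis; the tab is 28 mm farther out. x axis points from pivot to tab, z up.
- selector (a joint): Selector lever's angle to the handle, rad, positive clockwise from above, stops at -0.45 and +0.45. Below -0.35: handle drives the cap counter-clockwise (loosen). Above +0.35 (tab on the clockwise side): clockwise strokes drive the cap (tighten), back strokes click. About 1.5 N at the tab flips it; it stays as left. At its stop, over about 3.5 N begins to turn the handle.
- cap: Round steel cap under the ratchet head, 92 mm diameter, 110 to 136 mm up, closes clockwise; origin on the axis at its underside, x axis along the clockwise face of its lug. Starts 0.8 to 1.6 rad short of the stop. Turning takes about 4.5 N at the knob, 2 N more per mm once the lug meets the stop: tight from 11 N, right at 16 N while moving, crushed above 22 N. Never push it directly.
- lug (a point): Middle of the clockwise face of the cap's lug (steel block standing out to 68 mm from the axis), 58 mm from the axis and 122 mm up.
- stop: Rubber stop post (14 mm diameter, 22 mm tall) with a steel backing block, on the vessel's flange beyond the lug clockwise, on the far right of the vessel seen from the robot; stiffly sprung about the vessel's axis. Origin on that axis at the flange's top (110 mm up); z up.
- stop_face (a point): Point of the stop that the lug meets, 58 mm from the axis and 122 mm above the work surface; it coincides with point lug when the lug touches.
- reagent: Bystander: amber bottle, 54 mm diameter, 115 mm tall, origin at the centre of its underside. Leave alone.
- spare_ring: Bystander: steel ring lying flat, 80 mm diameter, 12 mm high, origin at the centre of its underside. Leave alone.
- beaker: Bystander: small white crucible, 56 mm diameter, 65 mm tall, origin at the centre of its underside. Leave alone.

How it is judged:
On the way, in this order (a step that is already met when the one before it is completed fails the run):
1. the selector lever is flipped to the tighten side (beyond 0.35 rad) with the cap not yet turned (lug moved less than 10 mm) (value of joint selector above 0.35 rad and distance of lug from where it was at the start of the episode below 0.01 m), for 0.1 s.
2. the cap's lug is pressed against the stop with more than 14 N (contact force between cap and stop above 14 N), for 0.2 s.
At the end, for the whole second after the job is handed in: The lug lies against the stop (within 3 mm) after having been pressed on it with more than 14 N, and the selector is still on tighten (beyond 0.35 rad) (distance between lug and stop_face below 0.003 m and value of joint selector above 0.35 rad); the robot touches nothing.
It fails at once if the stop is crushed: the lug presses on it with more than 45 N (contact force between cap and stop above 45 N).
It fails at once if the robot forces the selector lever with more than 20 N (contact force between any of the fingers, the arm and selector above 20 N).
It fails at once if the cap is pushed directly, not by the ratchet (over 3 N) (contact force between any of the fingers, the arm and cap above 3 N).
It fails at once if the amber bottle, the steel ring or the crucible is moved more than 20 mm (distance of any of reagent, spare_ring, beaker from where it was at the start of the episode above 0.02 m).
It also fails if it takes over 72 s, if anything falls off the work surface, if the arm or the gripper's body presses on something with over 40 N, if the wrist force passes 120 N, or if a joint passes its speed limit or range.

ROBOT

A 7-joint arm with a two-finger parallel gripper is mounted at the origin on the work surface. World frame = base frame: x ahead of the robot, y to its left, z up, the work surface at z = 0. Lengths are in m, angles in rad, forces in N, time in s.
With the tool pointing down it reaches from about 0.425 to 0.875 m from the base axis. Payload 8.4 kg.
Tool frame: the origin (TCP) lies at the centre of the arm's flange, where the gripper is bolted on; the fingertips stand tip_reach ahead of it and the grasp point (between the pads) lies 164 mm ahead of it (tip_reach is the distance from the TCP to the fingertips, in m); x points along the fingers, z is the direction in which the jaws open and shut, and the axes are right-handed (so a half turn about x gives the same grasp; the last joint's range is limited). The gripper opens to 87 mm and grips with 3 to 60 N. Pads are 19 mm wide; open, the fingers measure 117 mm over their backs; the gripper's body (75 mm by 190 mm) begins 51 mm behind the grasp point.
Start: joints at [1.21, 0.333, 0.04, 1.465, -0.013, 1.343, -0.059], TCP at [0.168, -0.628, 0.405] pointing down, gripper open.
Joint ranges: [-2.58, 2.58], [-0.38, 2.09], [-1.3, 1.39], [0.25, 2.4], [-1.5, 4.64], [0.08, 2.09], [-2.65, 2.65]. Speed limits (rad/s): [2.22, 2.22, 2.79, 2.79, 3.14, 3.14, 3.14].

INTERFACE

Orientations are given as a unit quaternion [x, y, z, w].
In Python, from station import move_to, move_straight, move_joints, grip, dwell, solve_ik, state, get_image, PlanningError, sign_off, tip_reach gives the robot as it stands. The module is installed in compiled form; this text tells all that it offers. Calls block until the motion is done:
- move_to(position, orientation): joint-space move of the TCP to a pose.
- move_straight(position, attitude=None, v=0.15, f_stop=None): straight line of the TCP; attitude=None keeps the orientation; v is the mean speed in m/s. With f_stop (N) it stops when the force on the tool has changed by that much, and returns True; else False.
- move_joints(angles): joint-space move.
- grip(opening, grasp_force=None): opening from 0.0 (shut) to 1.0 (fully open); grasp_force is the grip in N (None keeps the last); returns when the fingers have stopped.
- dwell(seconds).
- solve_ik(position, orientation): joint angles nearest the present ones, or None.
- state(): the state.
- get_image(name): name is "scene" or "top" or "wrist"; returns a dict with "image" (384x512x3 uint8, red, green, blue), "mtx" (3x3 intrinsics, pixels), "R" (3x3) and "t" (3): a world point X has camera coordinates R X + t. Camera axes: x right, y down, z forward; pixel columns grow to the right and rows downward; lengths in m; the calibration is good to about 2 mm. The wrist camera is an equidistant fisheye: a pixel r from the principal point sees the ray r / f radians off the axis. A picture is of the moment at which its call begins. There is no depth.
A pose or a line that the arm cannot do raises PlanningError and nothing moves.
- sign_off(): hands the job in, once; it reports no verdict.
The state is a dict: "clock": time; "joint_pos": joint angles; "joint_velocities": joint speeds; "tau": joint torques, N m; "eef_pos": TCP position; "ee_rot": TCP orientation; "wrist_force": force on the tool from outside, world axes, zero at the start; "moment": the same for the moment, N m; "finger_gap": opening from 0.0 (shut) to 1.0 (fully open).
Only numpy, scipy, OpenCV 4.12 (cv2) and the standard library are available. Lean on these libraries where they do the work, as an engineer would, in place of code of your own. Each camera call takes 0.05 s, during which the arm holds its last target.

## Working session

There is one attempt and no reset: what is moved stays moved. The work goes in short steps, each a Python script; the robot and the scene stay as the last script left them, time stands still between calls to the robot, and variables do not carry over. Pictures are saved under pics/ and viewed, and the job is handed in when it is done.

```bash
ls; mkdir -p pics
python3 - <<'E'
from station import *
import cv2
s=state();print(s, tip_reach)
for n in ["scene","top","wrist"]:
    d=get_image(n);cv2.imwrite(f"pics/{n}0.png",d["image"][:,:,::-1]);print(n,d["mtx"],d["R"],d["t"])
E
```

```text
pics
{'clock': 0.0, 'joint_pos': array([ 1.20980844,  0.33388668,  0.03987655,  1.46630328, -0.01340696,
        1.34329866, -0.05848046]), 'joint_velocities': array([ 0.00141154, -0.00150241,  0.00066082,  0.00035888,  0.00048616,
       -0.00020586,  0.00098868]), 'tau': array([ 1.02743983e-03, -6.56353354e+01,  1.33626189e+00, -4.03805387e+01,
       -5.94935613e-02,  4.45407350e-02,  1.05738650e-04]), 'eef_pos': array([ 0.16816565, -0.62767434,  0.40385907]), 'ee_rot': array([ 0.43078403,  0.56146098, -0.43014209,  0.56050377]), 'wrist_force': array([-0.231008  , -0.36342746, -0.02752592]), 'moment': array([-0.02041342, -0.0552044 , -0.0311275 ]), 'finger_gap': 0.995807205875268} 0.1822
scene [[402.02920189   0.         247.72723998]
 [  0.         402.02920189 192.18429075]
 [  0.           0.           1.        ]] [[-0.7677623   0.6405235   0.01645305]
 [ 0.39421384  0.49245517 -0.77594031]
 [-0.50511039 -0.58925169 -0.63059174]] [ 0.45608958 -0.16728279  1.19749246]
top [[376.54298431   0.         259.38691706]
 [  0.         376.54298431 193.09265186]
 [  0.           0.           1.        ]] [[ 0.00380754 -0.99923383 -0.03895198]
 [-0.98731657  0.00242606 -0.15874539]
 [ 0.15871827  0.03906236 -0.98655088]] [0.05600331 0.61333727 0.73424184]
wrist [[297.31863964   0.         257.21920185]
 [  0.         297.31863964 188.98967329]
 [  0.           0.           1.        ]] [[ 0.25902701 -0.9658683  -0.00185155]
 [-0.93367953 -0.25088447  0.2555377 ]
 [-0.24728029 -0.06446241 -0.96679732]] [-0.64977279 -0.03105753  0.38954569]
```

View pics/scene0.png

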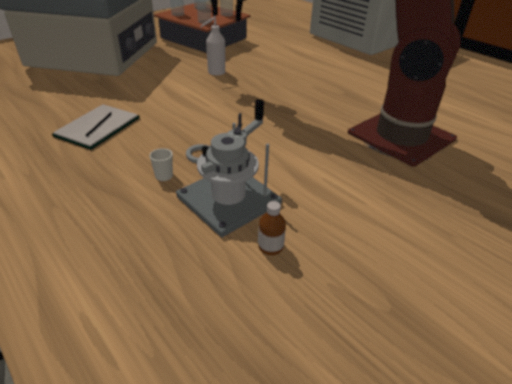

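View pics/top0.png

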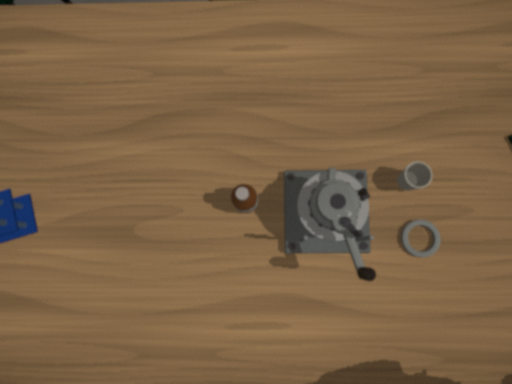

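View pics/wrist0.png

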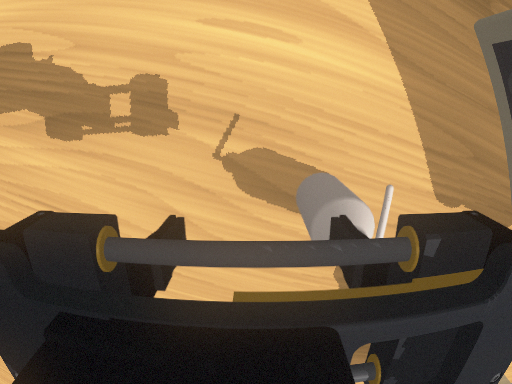

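```bash
cat > h.py <<'E'
from station import *
import numpy as np, cv2
def ray(d,u,v):
    K=d["mtx"];r=np.array([(u-K[0,2])/K[0,0],(v-K[1,2])/K[1,1],1.])
    R=d["R"];return -R.T@d["t"], R.T@r
def onz(d,u,v,z):
    o,r=ray(d,u,v);return o+r*(z-o[2])/r[2]
def proj(d,X):
    c=d["R"]@np.asarray(X,float)+d["t"];p=d["mtx"]@(c/c[2]);return p[:2]
def crop(d,x0,y0,x1,y1,f,name):
    cv2.imwrite(name,cv2.resize(d["image"][y0:y1,x0:x1,::-1],None,fx=f,fy=f,interpolation=cv2.INTER_CUBIC))
E
python3 - <<'E'
from h import *
d=get_image("top");crop(d,270,160,390,290,6,"pics/topc.png"[:-4]+".png" )
im=cv2.imread("pics/topc.png");cv2.imwrite("pics/topc.png",cv2.resize(im,None,fx=.75,fy=.75))
d=get_image("scene");crop(d,170,90,300,240,4,"pics/scc.png")
E
```

```text
(no output)
```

View pics/topc.png

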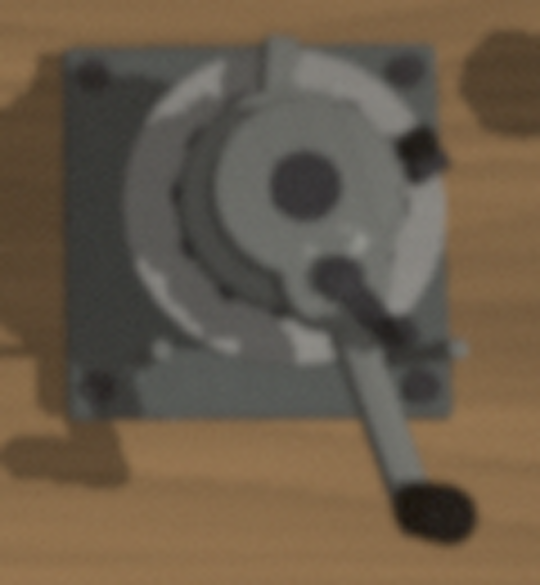

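View pics/scc.png

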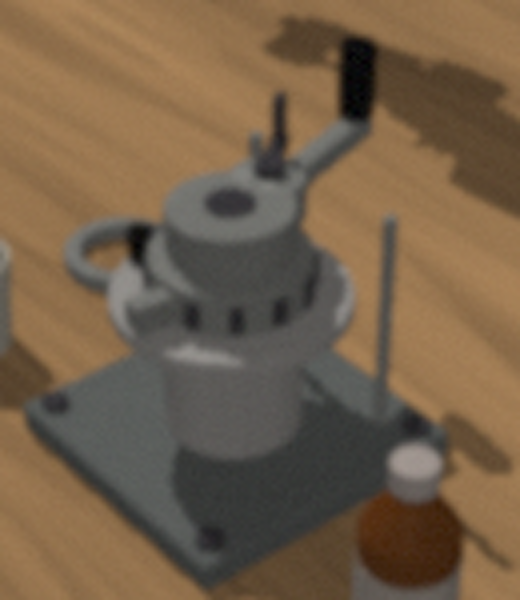

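```bash
cat > meas.py <<'E'
from h import *
d=get_image("top")
c=lambda u,v:(270+(u+.5)/4.5-.5,160+(v+.5)/4.5-.5)
A=onz(d,*c(306,186),.165);print("axis",A)
K=onz(d,*c(441,515),.205);print("knobtop",K,np.linalg.norm((K-A)[:2]),np.arctan2(*(K-A)[1::-1]))
L=onz(d,*c(280,40),.136);print("lug end",L,np.linalg.norm((L-A)[:2]))
S=onz(d,*c(418,155),.132);print("stop",S,np.linalg.norm((S-A)[:2]))
for q in [(162,350),(460,348)]:
    P=onz(d,*c(*q),.162);print("pin",P,np.linalg.norm((P-A)[:2]),np.degrees(np.arctan2(*(P-A)[1::-1])))
T=onz(d,*c(402,332),.197);print("tabtop",T,np.linalg.norm((T-A)[:2]))
V=onz(d,*c(336,274),.171);print("pivot",V,np.linalg.norm((V-A)[:2]))
s=get_image("scene");
cs=lambda u,v:(170+(u+.5)/4-.5,90+(v+.5)/4-.5)
print("scene axis",onz(s,*cs(230,203),.165),"knobtop",onz(s,*cs(359,42),.205))
print("scene tabtop",onz(s,*cs(280,95),.197))
b=d["image"]
for n,p,z in [("bottle",(242,193),.115),("beaker",(418,175),.065),("ring",(421,238),.012)]: print(n,onz(d,*p,z))
E
python3 meas.py
```

```text
axis [ 0.58053209 -0.08544417  0.165     ]
knobtop [ 0.45733218 -0.12272393  0.205     ] 0.12871673636121847 -2.847756251224364
lug end [ 0.64541059 -0.08144896  0.136     ] 0.06500139311347919
stop [ 0.5978601  -0.13689265  0.132     ] 0.054288170183218146
pin [ 0.5170127  -0.02881137  0.162     ] 0.08509986611475835 138.28035197475404
pin [ 0.51802253 -0.1428688   0.162     ] 0.08488246661715496 -137.42775478397292
tabtop [ 0.52223927 -0.11326116  0.197     ] 0.06458976715927908
pivot [ 0.54568451 -0.09484349  0.171     ] 0.03609295107919102
scene axis [ 0.58082793 -0.08825804  0.165     ] knobtop [ 0.45742995 -0.12775358  0.205     ]
scene tabtop [ 0.52272842 -0.11820344  0.197     ]
bottle [0.6031197  0.08712929 0.115     ]
beaker [ 0.64722013 -0.26544781  0.065     ]
ring [ 0.52264582 -0.28359757  0.012     ]
```

```bash
cat >> h.py <<'E'
from scipy.spatial.transform import Rotation as Ro
A=np.array([.5807,-.0868]); MID=np.pi*180.4/180
def u_t(q):
    a=MID-q; u=np.array([np.cos(a),np.sin(a)]); return u,np.array([u[1],-u[0]])
def ori(q,sgn=1):
    u,t=u_t(q); x=np.array([0,0,-1.]); z=sgn*np.r_[t,0]; y=np.cross(z,x)
    return Ro.from_matrix(np.c_[x,y,z]).as_quat()
def pose(q,r,lat,ztip):
    u,t=u_t(q); return np.r_[A+r*u+lat*t, ztip+tip_reach]
E
python3 - <<'E'
from h import *
s=state()
for q in(-.6,-.29,.6):
  for g in(1,-1):
    for r,z in((.066,.178),(.13,.168)):
      j=solve_ik(pose(q,r,0,z),ori(q,g)); print(q,g,r,None if j is None else np.round(j,2))
E
```

```text
-0.6 1 0.066 [ 1.09  0.31 -1.09  1.75  0.29  1.26  2.1 ]
-0.6 1 0.13 [ 1.25  0.2  -1.1   1.85  0.19  1.2   2.26]
-0.6 -1 0.066 [ 0.6   0.18 -0.5   1.77  0.09  1.22 -0.89]
-0.6 -1 0.13 [ 0.66  0.1  -0.44  1.87  0.04  1.18 -0.76]
-0.29 1 0.066 [ 1.08  0.27 -1.1   1.78  0.26  1.25  1.78]
-0.29 1 0.13 [ 1.26  0.11 -1.12  1.91  0.11  1.19  1.97]
-0.29 -1 0.066 [ 0.59  0.15 -0.51  1.8   0.08  1.21 -1.22]
-0.29 -1 0.13 [ 0.65  0.04 -0.49  1.93  0.02  1.18 -1.11]
0.6 1 0.066 [ 0.63  0.18 -0.68  1.79  0.12  1.22  0.89]
0.6 1 0.13 [ 0.68  0.06 -0.76  1.92  0.04  1.18  0.88]
0.6 -1 0.066 [ 0.54  0.16 -0.58  1.79  0.09  1.21 -2.23]
0.6 -1 0.13 [ 0.61  0.05 -0.69  1.92  0.04  1.18 -2.25]
```

Run:
```python
from h import *
q=-.29
grip(0.0,20)
move_to(pose(q,.064,-.042,.26),ori(q,-1))
move_straight(pose(q,.064,-.042,.179),v=.1)
s=state();print(s["clock"],s["wrist_force"],s["finger_gap"])
for n in["scene","top"]:
    d=get_image(n); 
    crop(d,*((170,90,300,240) if n=="scene" else (270,160,390,290)),4,f"pics/{n}1.png")
```

```text
5.0 [0.63178497 0.72212767 0.03249123] 0.005408230237958386
```

View pics/scene1.png

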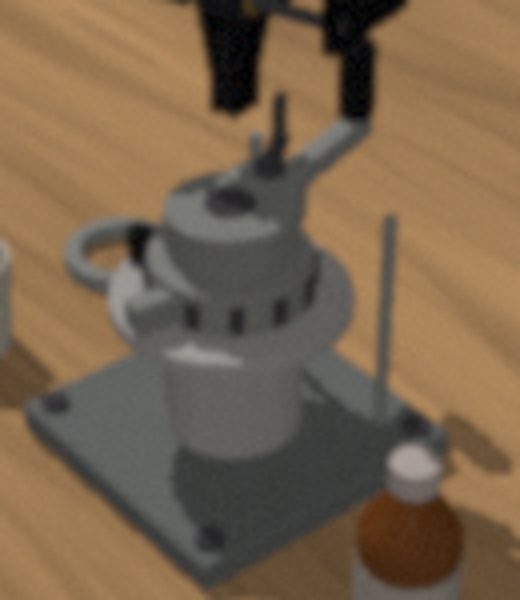

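View pics/top1.png

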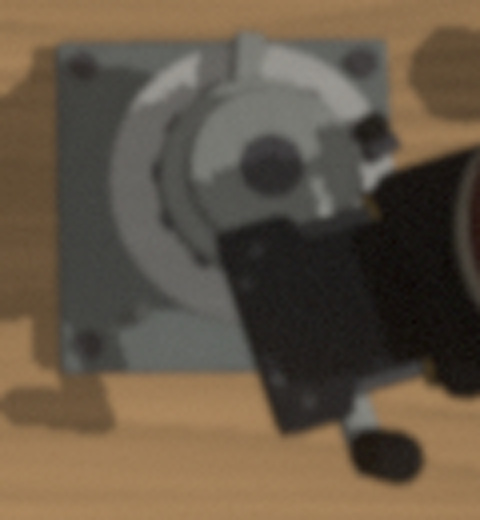

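The closed fingers (scene crop ~(235,100)) stand clear to the right of the tab (~(280,130)), so I'll push it gently.

Run:
```python
from h import *
q=-.29;u,t=u_t(q)
dwell(.2);f0=state()["wrist_force"]
h=move_straight(pose(q,.064,-.004,.179),v=.03,f_stop=3.3)
s=state();p=s["eef_pos"][:2]-A
print(h,s["clock"],"lat",p@t,"r",p@u,"dF",(s["wrist_force"]-f0)[:2]@t)
for n in["scene","top"]:
    d=get_image(n); 
    crop(d,*((170,90,300,240) if n=="scene" else (270,160,390,290)),4,f"pics/{n}2.png")
```

```text
False 6.7167 lat -0.004101054000287049 r 0.06385898999653297 dF -2.6783230847428507
```

View pics/scene2.png

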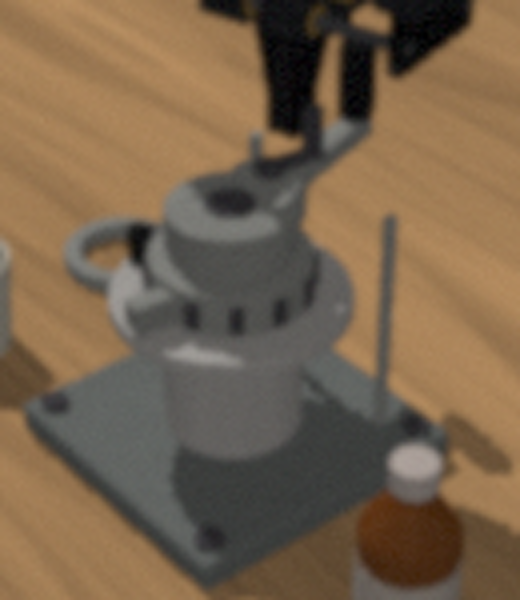

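Run:
```python
from h import *
q=-.29;u,t=u_t(q)
for lat in(-.002,0,.002,.004,.006):
    move_straight(pose(q,.064,lat,.179),v=.02,f_stop=4)
    s=state();p=s["eef_pos"][:2]-A
    f=s["wrist_force"][:2]@t; print(s["clock"],"lat",p@t,"F",f)
    if f<-3.7: break
move_straight(pose(q,.064,p@t-.03,.179),v=.1)
move_straight(pose(q,.064,p@t-.03,.26),v=.2)
d=get_image("scene"); crop(d,170,90,300,240,4,"pics/scene3.png")
d=get_image("top"); crop(d,270,160,390,290,4,"pics/top3.png")
print(state()["clock"])
```

```text
7.0667 lat -0.0020565878474138274 F -4.0469111749748
8.175
```

View pics/scene3.png

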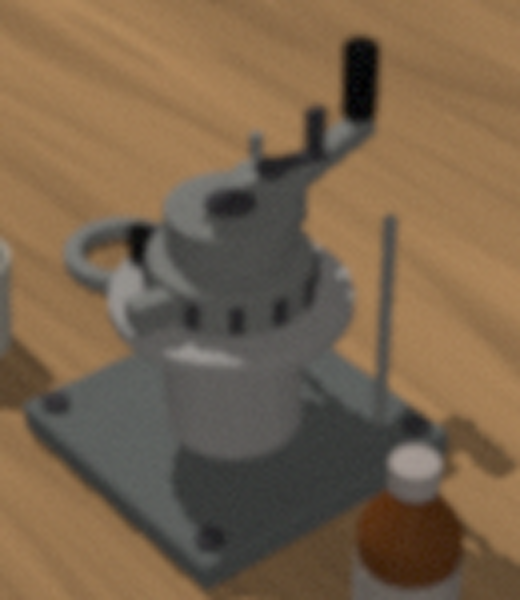

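View pics/top3.png

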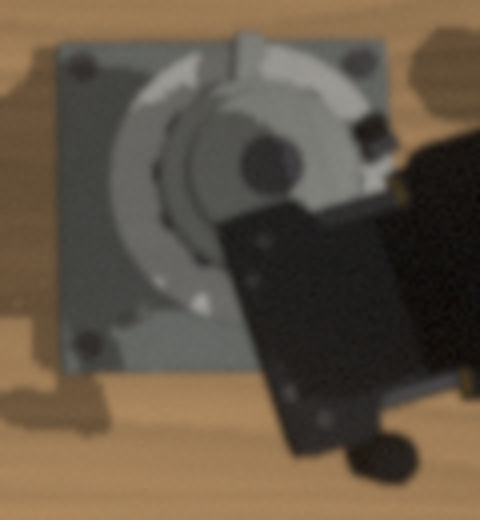

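Run:
```python
from h import *
s=get_image("scene")
cs=lambda u,v:(170+(u+.5)/4-.5,90+(v+.5)/4-.5)
As=np.array([.5808,-.0883])
K=onz(s,*cs(361,43),.205)[:2]-As; T=onz(s,*cs(316,112),.197)[:2]-As
a=np.arctan2(K[1],K[0])%6.283;P=.038*np.array([np.cos(a),np.sin(a)])
b=np.arctan2(*(T-P)[::-1])%6.283
print("handle",MID-a,"sel",a-b,np.linalg.norm(T-P),np.linalg.norm(K))
```

```text
handle -0.2900732062934095 sel 0.6072912303333688 0.026225567178167264 0.1291034022166443
```

The tab (now at crop (316,110)) has gone fully over to the clockwise side and the handle hasn't moved. Next I'll grip the knob.

Run:
```python
from h import *
q=-.285;u,t=u_t(q)
move_straight(pose(q,.130,0,.235),v=.2)
grip(.6,30)
move_straight(pose(q,.130,0,.169),v=.12)
s=state();print(s["clock"],s["wrist_force"])
grip(0.0,30)
s=state();print(s["clock"],s["wrist_force"],s["wrist_force"][:2]@u,s["wrist_force"][:2]@t,s["finger_gap"]*87)
d=get_image("scene"); crop(d,170,90,300,240,4,"pics/scene4.png")
```

```text
10.55 [-0.06925343  0.49229141  0.11260833]
11.1917 [-0.29381692 -1.0913954   1.42174526] 0.595539684857948 -0.9606272868773936 21.006684586028477
```

View pics/scene4.png

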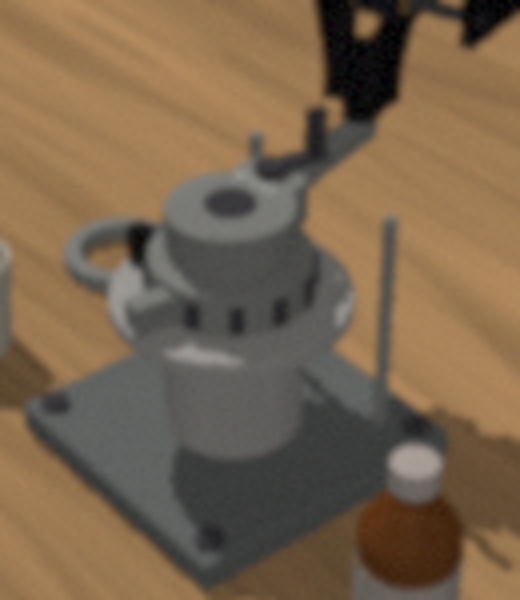

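```bash
cat >> h.py <<'E'
def arc(q0,q1,n,v=.08,fs=14,lim=None):
    for q in np.linspace(q0,q1,n+1)[1:]:
        u,t=u_t(q)
        h=move_straight(pose(q,.130,0,.169),ori(q,-1),v=v,f_stop=fs)
        s=state();p=s["eef_pos"][:2]-A;f=s["wrist_force"]
        print("q %.3f real %.3f t %.2f Ft %.2f Fr %.2f Fz %.2f %s"%(q,MID-np.arctan2(p[1],p[0])%(2*np.pi),s["clock"],f[:2]@t,f[:2]@u,f[2],h),"M",s["moment"].round(2))
        if h or (lim and -f[:2]@t>lim): return q
    return q1
E
python3 - <<'E'
from h import *
MIDq=arc(-.285,-.54,2)
E
```

```text
q -0.412 real -0.414 t 11.60 Ft -1.57 Fr 0.08 Fz 1.87 False M [-0.39 -0.04 -0.  ]
q -0.540 real -0.539 t 11.96 Ft -1.63 Fr 0.21 Fz 2.19 False M [-0.48 -0.13  0.02]
```

Run:
```python
from h import *
d=get_image("scene"); crop(d,170,90,300,240,4,"pics/scene5.png")
arc(-.54,-.10,4)
```

```text
q -0.430 real -0.425 t 12.33 Ft 2.17 Fr 0.95 Fz 4.94 False M [ 0.15  0.28 -0.13]
q -0.320 real -0.319 t 12.66 Ft 2.03 Fr 2.02 Fz 7.08 False M [ 0.33  0.49 -0.  ]
q -0.210 real -0.212 t 12.98 Ft 0.84 Fr 0.89 Fz 5.60 False M [0.16 0.55 0.05]
q -0.100 real -0.102 t 13.31 Ft 0.57 Fr 3.08 Fz 5.98 False M [0.09 0.68 0.08]
```

View pics/scene5.png

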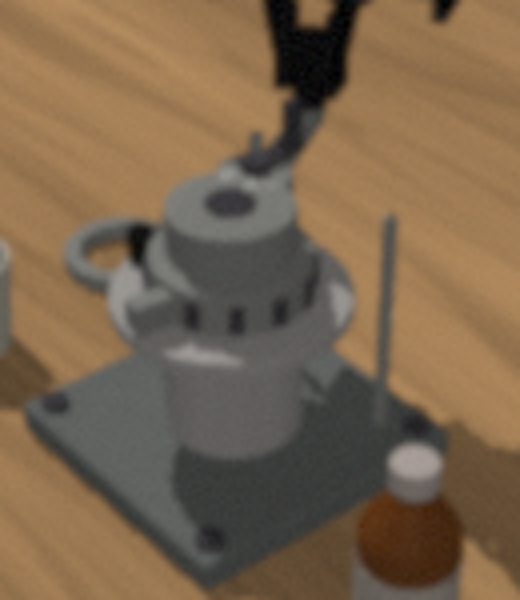

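Run:
```python
from h import *
q=-.1
dwell(.1);f=state()["wrist_force"];u,t=u_t(q);print(f[:2]@t,f[:2]@u,f[2])
d=get_image("scene"); crop(d,170,90,300,240,4,"pics/scene6.png")
```

```text
0.35270694708592987 2.972962823220991 6.568665029209459
```

View pics/scene6.png

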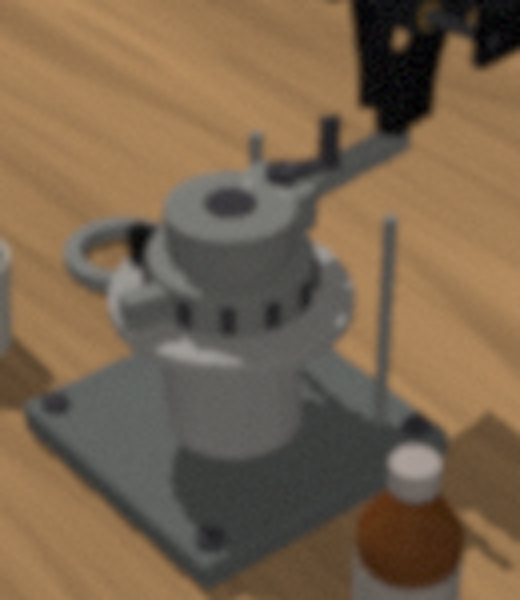

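Run:
```python
from h import *
arc(-.10,.54,5,fs=12)
d=get_image("scene"); crop(d,170,90,300,240,4,"pics/scene7.png")
d=get_image("top"); crop(d,270,160,390,290,4,"pics/top7.png")
```

```text
q 0.028 real 0.027 t 13.82 Ft 0.86 Fr 3.45 Fz 7.23 False M [0.19 0.88 0.1 ]
q 0.156 real 0.156 t 14.18 Ft 0.67 Fr 4.94 Fz 7.90 False M [0.37 1.09 0.02]
q 0.284 real 0.285 t 14.53 Ft 0.15 Fr 6.04 Fz 8.10 False M [0.55 1.27 0.05]
q 0.412 real 0.415 t 14.89 Ft 0.78 Fr 7.01 Fz 9.40 False M [0.73 1.33 0.04]
q 0.540 real 0.544 t 15.25 Ft 0.04 Fr 7.71 Fz 9.12 False M [ 0.89  1.31 -0.02]
```

View pics/scene7.png

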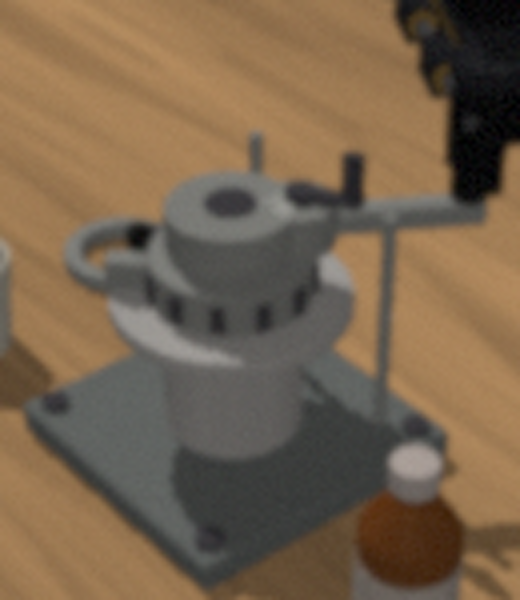

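View pics/top7.png

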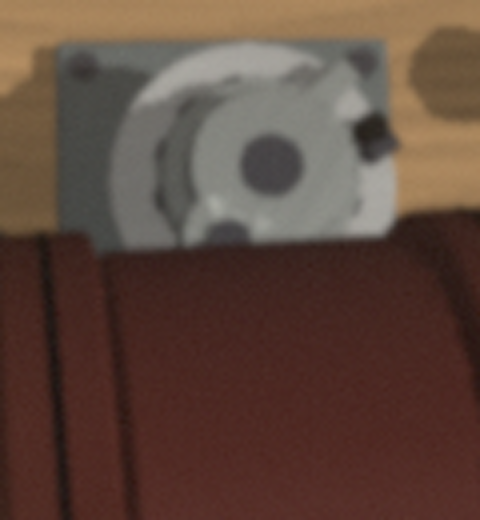

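The lug (top crop (345,85)) is just short of the stop (375,135). I'll click back, re-grip to relax the side forces, then make the second stroke.

Run:
```python
from h import *
arc(.54,-.50,7,fs=14)
grip(.4); 
dwell(.1);f0=state()["wrist_force"];print("free",f0)
grip(0.0,30)
s=state();u,t=u_t(-.5);f=s["wrist_force"];print(s["clock"],f[:2]@t,f[:2]@u,f[2])
d=get_image("scene"); crop(d,170,90,300,240,4,"pics/scene8.png")
d=get_image("top"); crop(d,270,160,390,290,4,"pics/top8.png")
```

```text
q 0.391 real 0.388 t 15.74 Ft -0.69 Fr 6.26 Fz 9.31 False M [0.31 1.49 0.17]
q 0.243 real 0.237 t 16.13 Ft -1.06 Fr 5.59 Fz 7.88 False M [0.09 1.3  0.11]
q 0.094 real 0.087 t 16.52 Ft -1.09 Fr 3.57 Fz 7.58 False M [-0.1   1.03  0.16]
q -0.054 real -0.063 t 16.92 Ft -0.65 Fr 2.60 Fz 6.69 False M [-0.28  0.64  0.14]
q -0.203 real -0.210 t 17.31 Ft -0.90 Fr 2.02 Fz 5.65 False M [-0.33  0.37  0.16]
q -0.351 real -0.356 t 17.70 Ft -0.66 Fr 1.86 Fz 5.82 False M [-0.34  0.18  0.1 ]
q -0.500 real -0.503 t 18.09 Ft -1.82 Fr 1.35 Fz 4.60 False M [-0.46 -0.08  0.09]
free [-0.29332147 -0.4126621  -0.06614419]
19.1917 -0.874282890372892 0.196551408192759 -0.201063444528084
```

View pics/scene8.png

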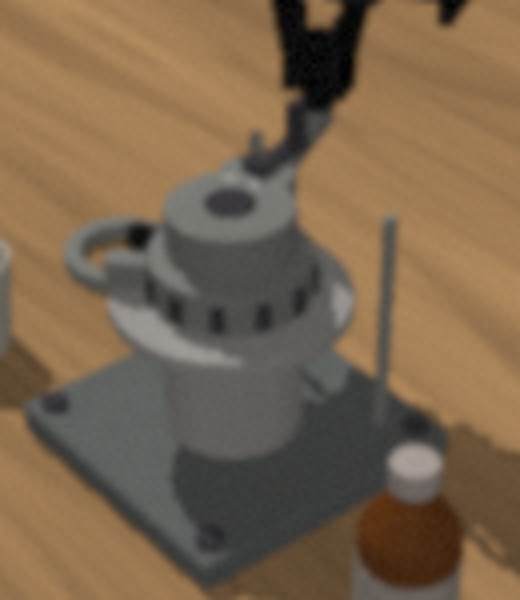

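View pics/top8.png

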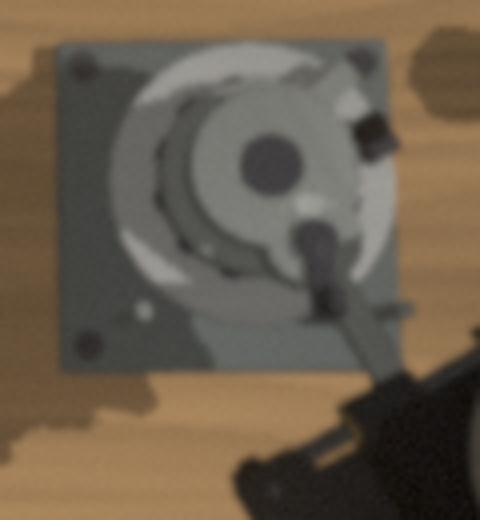

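```bash
cat >> h.py <<'E'
def fine(q0,q1,dq,target,v=.02):
    q=q0
    while q<q1:
        u,t=u_t(q); f=state()["wrist_force"][:2]@t
        q+=dq; u,t=u_t(q)
        h=move_straight(pose(q,.130,0,.169),ori(q,-1),v=v,f_stop=max(target+f,2))
        s=state();p=s["eef_pos"][:2]-A;F=s["wrist_force"]
        print("q %.3f real %.3f t %.2f Ft %.2f Fr %.2f Fz %.2f %s"%(q,MID-np.arctan2(p[1],p[0])%(2*np.pi),s["clock"],F[:2]@t,F[:2]@u,F[2],h))
        if h: break
E
python3 - <<'E'
from h import *
arc(-.5,-.10,3,fs=12)
fine(-.10,.02,.03,15.0,v=.025)
d=get_image("scene"); crop(d,170,90,300,240,4,"pics/scene9.png")
d=get_image("top"); crop(d,270,160,390,290,4,"pics/top9.png")
E
```

```text
q -0.367 real -0.365 t 19.66 Ft 1.41 Fr 0.74 Fz 0.45 False M [ 0.28  0.25 -0.07]
q -0.233 real -0.235 t 20.02 Ft 1.50 Fr 2.45 Fz 2.14 False M [ 0.39  0.45 -0.03]
q -0.100 real -0.104 t 20.39 Ft 0.11 Fr 3.84 Fz 2.78 False M [0.18 0.7  0.03]
q -0.070 real -0.076 t 20.70 Ft -3.01 Fr 3.98 Fz 2.14 False
q -0.040 real -0.041 t 21.01 Ft -2.32 Fr 4.26 Fz 2.91 False
q -0.010 real -0.010 t 21.32 Ft -1.26 Fr 4.25 Fz 2.84 False
q 0.020 real 0.020 t 21.62 Ft -1.17 Fr 4.42 Fz 2.88 False
q 0.050 real 0.051 t 21.93 Ft -1.54 Fr 5.09 Fz 3.73 False
```

View pics/top9.png

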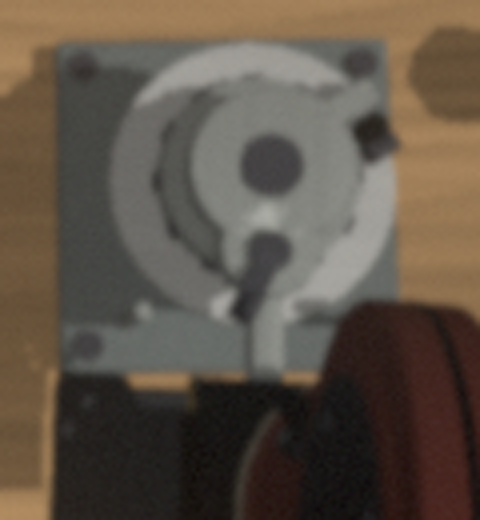

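Run:
```python
from h import *
fine(.05,.2,.16,15.8,v=.012)
for i in range(3):
    dwell(.2);s=state();f=s["wrist_force"];p=s["eef_pos"][:2]-A;q=MID-np.arctan2(p[1],p[0])%(2*np.pi);u,t=u_t(q);print(q,f[:2]@t,f[:2]@u,f[2],s["clock"])
d=get_image("top"); crop(d,270,160,390,290,4,"pics/top10.png")
d=get_image("scene"); crop(d,170,90,300,240,4,"pics/scene10.png")
```

```text
q 0.210 real 0.198 t 23.92 Ft -9.87 Fr 4.82 Fz 5.66 False
0.19785799447890096 -9.86484418498023 6.037721753756836 4.992170062399964 24.1167
0.19783713685332538 -9.411133755255376 4.959832662468871 4.828035109003354 24.3167
0.19789116785892702 -9.955007925393234 6.431910127296788 4.991256505148626 24.5167
```

View pics/top10.png

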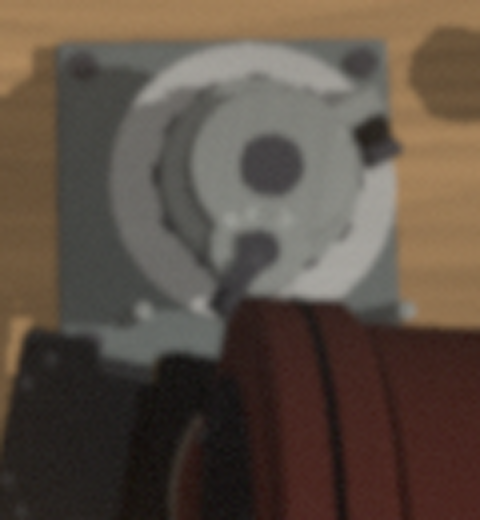

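Run:
```python
from h import *
fine(.21,.32,.12,16.0,v=.012)
for i in range(3):
    dwell(.2);s=state();f=s["wrist_force"];p=s["eef_pos"][:2]-A;q=MID-np.arctan2(p[1],p[0])%(2*np.pi);u,t=u_t(q);print(q,f[:2]@t,f[:2]@u,f[2],s["clock"])
d=get_image("top"); crop(d,270,160,390,290,4,"pics/top11.png")
```

```text
q 0.330 real 0.249 t 25.40 Ft -7.02 Fr 0.47 Fz 4.86 True
0.24623735120783286 -7.5812641581521545 1.12395027657893 4.564060360655974 25.6
0.24414976507449104 -7.406085290351801 -0.07619255176386922 5.739718718510062 25.8
0.24417806239762507 -7.967907384154057 0.3838957530231728 4.461569364566154 26.0
```

View pics/top11.png

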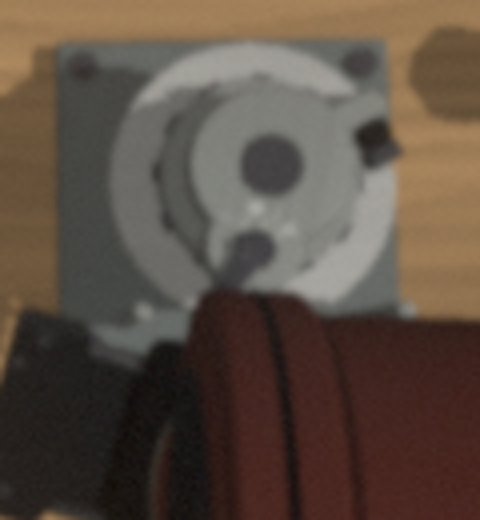

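```bash
cat > push.py <<'E'
from h import *
s=state();p=s["eef_pos"][:2]-A;q=MID-np.arctan2(p[1],p[0])%(2*np.pi)
import sys
tgt=float(sys.argv[1])
for i in range(14):
    q+=.007;u,t=u_t(q)
    h=move_straight(pose(q,.130,0,.169),ori(q,-1),v=.012,f_stop=10)
    s=state();p=s["eef_pos"][:2]-A;F=s["wrist_force"]
    print("q %.3f real %.4f t %.2f Ft %.2f Fr %.2f Fz %.2f %s"%(q,MID-np.arctan2(p[1],p[0])%(2*np.pi),s["clock"],F[:2]@t,F[:2]@u,F[2],h))
    if h or -F[:2]@t>tgt: break
E
python3 push.py 14.8
```

```text
q 0.251 real 0.2366 t 26.30 Ft -10.79 Fr 4.85 Fz 3.66 False
q 0.258 real 0.2401 t 26.55 Ft -12.49 Fr 3.65 Fz 4.90 False
q 0.265 real 0.2457 t 26.80 Ft -14.61 Fr 4.92 Fz 5.48 False
q 0.272 real 0.2516 t 27.05 Ft -14.70 Fr 4.12 Fz 5.29 False
q 0.279 real 0.2577 t 27.30 Ft -14.58 Fr 4.42 Fz 6.32 False
q 0.286 real 0.2642 t 27.55 Ft -15.81 Fr 5.15 Fz 5.88 False
```

Run:
```python
from h import *
for i in range(2):
    dwell(.2);s=state();f=s["wrist_force"];p=s["eef_pos"][:2]-A;q=MID-np.arctan2(p[1],p[0])%(2*np.pi);u,t=u_t(q);print(q,f[:2]@t,f[:2]@u,f[2],s["clock"],s["finger_gap"]*87)
d=get_image("top"); crop(d,270,160,390,290,4,"pics/top12.png")
d=get_image("scene"); crop(d,170,90,300,240,4,"pics/scene12.png")
```

```text
0.26398525607316303 -16.284368784410415 4.845730426569704 6.195670000032129 27.75 21.180727518749183
0.26405917844944815 -15.18608120445477 5.181467987936454 6.203194535709813 27.95 21.11832817783706
```

View pics/top12.png

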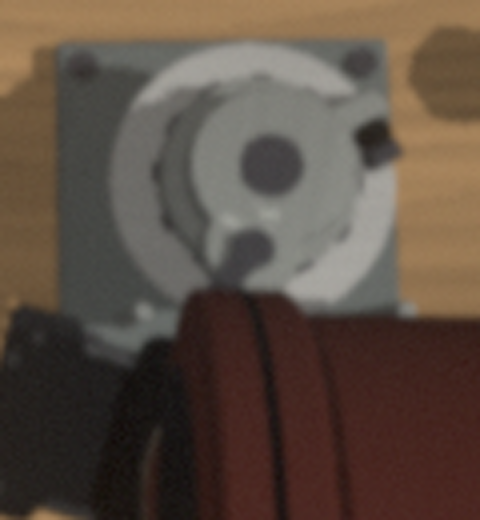

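View pics/scene12.png

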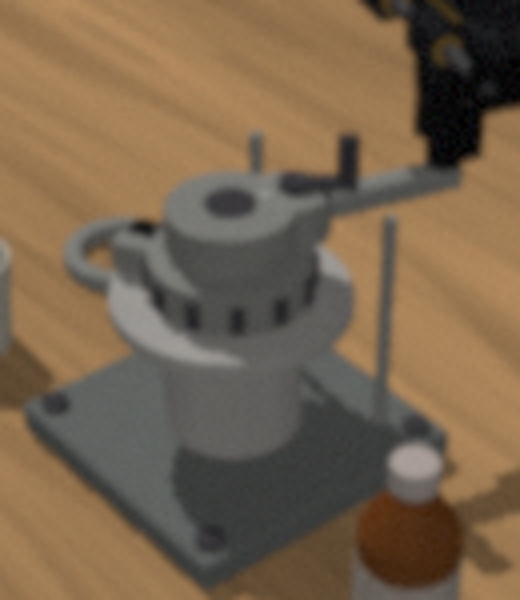

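Run:
```python
from h import *
q=.266
move_straight(pose(q,.130,0,.169),ori(q,-1),v=.03)
f=state()["wrist_force"];u,t=u_t(q);print(f[:2]@t)
grip(.6)
f=state()["wrist_force"];print("free",f)
move_straight(pose(q,.130,0,.30),v=.15)
move_straight(pose(q,.21,-.20,.32),v=.3)
print(state()["clock"],state()["wrist_force"])
d=get_image("top"); crop(d,270,160,390,290,4,"pics/top13.png");cv2.imwrite("pics/topfull13.png",d["image"][:,:,::-1])
d=get_image("scene"); crop(d,170,90,300,240,4,"pics/scene13.png")
```

```text
-14.34669587303326
free [ 2.35781339 -4.49072053  0.85828334]
31.025 [ 1.93735068 -0.09868946  0.74374478]
```

View pics/top13.png

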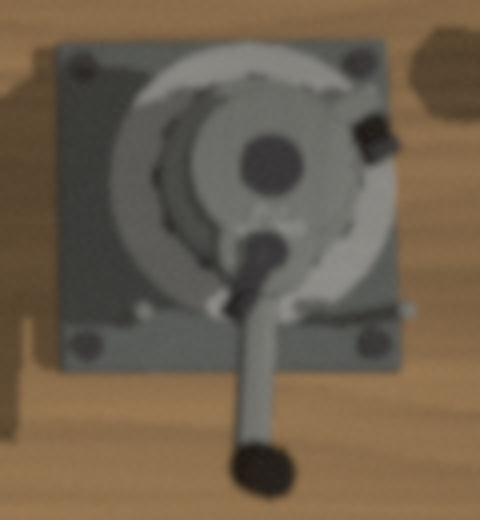

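View pics/scene13.png

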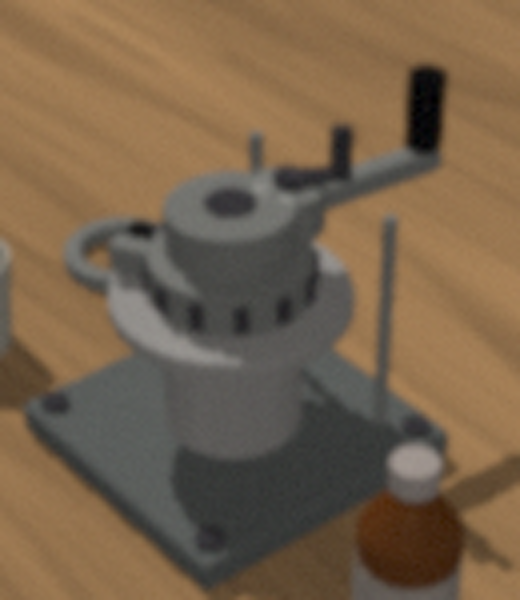

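View pics/topfull13.png

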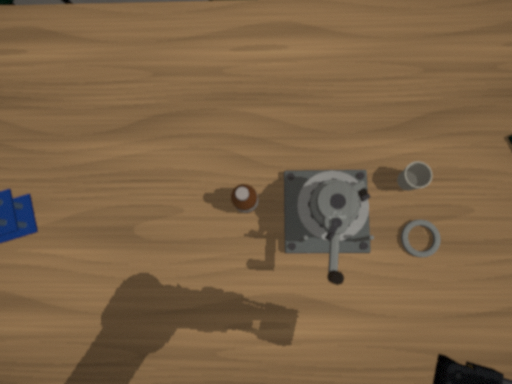

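Run:
```python
import cv2,numpy as np
ims=[cv2.resize(cv2.imread(f"pics/top{n}.png")[50:180,310:430],None,fx=2.2,fy=2.2,interpolation=cv2.INTER_CUBIC) for n in (9,12,13)]
cv2.imwrite("pics/cmp.png",np.hstack(ims))
```

View pics/cmp.png

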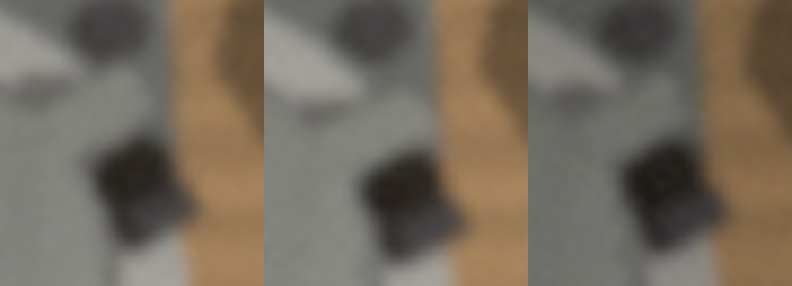

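Run:
```python
from h import *
dwell(.5);s=state();print(s["clock"],s["wrist_force"],s["eef_pos"])
sign_off()
```

```text
31.625 [0.98560727 0.18519564 0.18881333] [ 0.32652812 -0.22629273  0.50217476]
the job is handed in; nothing more can be done
```

The cap is closed: its lug rests against the rubber stop and the selector is still on tighten. I handed the job in at about 31.6 s of the 72 s allowed; no verdict was reported.

- **Selector:** I pushed the tab over with the closed fingers at about 4 N. It went fully to the clockwise side, and the cap and handle did not turn.
- **Strokes:** I worked the handle by the gripped knob: one full tightening stroke, a click-back, and a second stroke. The first attempt at the final push stopped early, because sideways forces tripped the force limit. I finished it in small steps, ending at about 15–16 N on the knob, held for 0.4 s.
- **Last checks:**
  - The pictures show the stop visibly pushed along under load.
  - After I let go, the cap sprang back about 2 mm together with the stop, with the lug still touching it.
  - The bottle, ring and crucible appear where they were, and the arm is clear of everything.

Two readings did not fit neatly:
- **Handle after release:** it swung back about 0.15 rad, but this did not visibly move the cap beyond that spring-back.
- **Selector angle:** my camera estimate was 0.61 rad, past its 0.45 rad stop. I take that as measurement error, with the lever at its stop.

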